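# Find the solid kiln post by weight and present it at the kiln shelf

## Robot

A 6-joint arm with a two-finger parallel gripper is mounted at the origin on the work surface. World frame = base frame: x ahead of the robot, y to its left, z up, the work surface at z = 0. Lengths are in m, angles in rad, forces in N, time in s.
With the tool pointing down it reaches from about 0.375 to 0.975 m from the base axis. Payload 3.8 kg.
Tool frame: the origin (TCP) lies at the very end of the fingers, on their centre line; the grasp point (between the pads) lies 19 mm behind it; z points along the fingers, y is the line along which they close (so a half turn about z gives the same grasp; the last joint's range is limited). The gripper opens to 85 mm and grips with 20 to 120 N. Pads are 22 mm wide; open, the fingers measure 114 mm over their backs; the gripper's body (76 mm by 85 mm) begins 54 mm behind the grasp point. The pads swing forward as they close: fully open they stand 13 mm farther back than shut.
Start: joints at [-1.31, 0.264, 1.604, -0, 1.274, -0.037], TCP at [0.198, -0.645, 0.231] pointing down, gripper open.
Joint ranges: [-2.63, 2.63], [-0.94, 2.18], [0.31, 2.57], [-1.31, 4.45], [0, 2.66], [-2.55, 2.55]. Speed limits (rad/s): [2.57, 2.57, 3.14, 3.14, 3.14, 3.14].

## Interface

Orientations are given as a rotation vector (axis times angle).
In Python, from workcell import bot gives the robot as it stands.
- The arm moves only by the shell command python3 -m creep 'ROWS' [FORCE]. ROWS is JSON, a list of rows, each a list of 5 numbers: the shift along the tool's x, y, z in units of 0.05 m (1.0 is 0.05 m), then the turn about the tool's z in units of 0.1 rad (1.0 is 0.1 rad), then the opening, from 0 (shut) to 1 (fully open). In form: [[tx, ty, tz, spin, hand], ...]. A call has 1 to 20 rows; each row shifts and turns the commanded pose from where the row before left it, along the tool's axes as they then stand; what a row does not reach is not made up. A row lasts 1/8 s, in which the tool goes at most 62.5 mm and 10.7 degrees, less where a joint would pass 70% of its speed; a pose out of reach is approached as far as the arm can. A call with a number of a shift or a turn outside -1 to 1 is refused whole. A call with a gripper value outside its range is refused whole. The fingers move at their own pace and stop on an object; FORCE is the grip in N (left out, the last holds). Time passes only in rows, so rows that do not move let the fingers close. It gives the time, the measured TCP pose, the force, the opening and the grip force at its end, in the units of the state.
- bot.read_state(): the state, without advancing time (a new reading comes with each control period).
- bot.read_camera(name): name is "side" or "top"; returns a dict with "pixels" (400x640x3 uint8, red, green, blue), "vfov" (degrees; the focal length in pixels is half the picture's height over the tangent of half this angle, whatever the lens; pixels are square), "cx", "cy" (the principal point, pixels), "world_to_cam" (4x4, takes a point from world to camera coordinates). Camera axes: x right, y down, z forward; pixel columns grow to the right and rows downward; lengths in m; the calibration is good to about 2 mm. A picture is of the moment at which its call begins. There is no depth.
- bot.finish_job(): hands the job in; it is judged then, once.
Trained networks look in a picture, given as the dict that the camera call returned (one of the last four; its "shot" number tells which), for a name from the list of things; names that differ only in an ending like _2 or _b are one class to them, and where a whole thing is asked for, a point or a joint stands for the part that bears it (a point fixed in the world has none). Each returns a list of dicts, best first, with "score" (0 to 1); they miss things now and then, are a little off and sometimes report something else, mostly with a low value. They report only what shows in the picture. A call takes as long as a camera call. They do not tell look-alikes from the thing itself.
- bot.look_for(target, picture): "bbox" ([left, top, right, bottom] in pixels, round what is visible of it).
- bot.regions_of(target, picture): "mask" (400x640 bool, what is visible of it) and "bbox" ([left, top, right, bottom] in pixels, round what is visible of it).
The state is a dict: "time": time; "q": joint angles; "joint_vel": joint speeds; "joint_torque": joint torques, N m; "tool_pos": TCP position; "tcp_rot": TCP orientation; "wrist_force": force on the tool from outside, world axes, zero at the start; "torque": the same for the moment, N m; "width": opening from 0.0 (shut) to 1.0 (fully open); "grip_force": force on a finger pad.
Only numpy, scipy, OpenCV 4.12 (cv2) and the standard library are available. Lean on these libraries where they do the work, as an engineer would, in place of code of your own. Each camera call takes 0.05 s, during which the arm holds its last target. There are 200 camera calls.

## Task

The two kiln posts on the plywood board look alike, but one is solid and the other is cored: lift each clear of the board in turn, standing the first back on the board before lifting the second, to feel which is heavier, and leave the lighter one standing on the board. Finish holding the heavier post still and upright in the gripper, directly over the empty corner of the kiln shelf, with its underside higher than the tops of the three posts standing there; do not set it down or let go. Do not tip either post over and leave the tape roll, tool cup and jar where they are.

Things in the scene. Friction and masses are not known exactly. Their poses are not given: they have to be found in the camera images.
- post_a: a cream ceramic kiln post, a plain upright cylinder 50 mm across and 90 mm high, brown disc on top; origin at the centre of its underside, z up its axis. Starts on the plywood board. Either one of post_a and post_b is solid, the other cored inside, which cannot be seen and changes from start to start; they weigh between 150 and 370 g and the solid one is at least 80 g heavier
- post_b: a cream ceramic kiln post, a plain upright cylinder 50 mm across and 90 mm high, brown disc on top; origin at the centre of its underside, z up its axis. Starts on the plywood board. Either one of post_a and post_b is solid, the other cored inside, which cannot be seen and changes from start to start; they weigh between 150 and 370 g and the solid one is at least 80 g heavier
- board: a fixed plywood board lying flat on the table, 160 mm (x) by 260 mm (y), 12 mm thick; origin at the centre of its underside, so its top is 12 mm above the origin. The two loose posts stand on it, one in each half along its y axis, 115 to 175 mm apart
- shelf: a fixed buff square kiln shelf lying flat on the table, 240 x 240 mm, 15 mm thick; origin at the centre of its underside. Fixed cream posts, each 50 mm across and 90 mm high, stand on three corners at (x, y) = (80, 80), (80, -80) and (-80, 80) mm in its frame; their tops are 105 mm above the table. The fourth corner, at (-80, -80) mm, is empty and marked with a small dark red cross
- empty_corner (a point): the centre of the empty corner of the kiln shelf (the red cross), on the shelf's upper face, 15 mm above the table
- tape: bystander: a roll of brown tape lying flat, 70 mm across, 40 mm high; origin at the centre of its underside
- tool_cup: bystander: a terracotta cup, 72 mm across and 90 mm high, with pottery tools standing in it up to 190 mm high; origin at the centre of its underside
- jar: bystander: an amber glass jar, 64 mm across, 75 mm high; origin at the centre of its underside
Things that resemble listed ones, but are neither listed nor needed, are in the scene too. Leave any red look-alike of the post_b alone. Leave any purple look-alike of the post_a alone.

How it is judged:
By the outcome, as a careful person would: the job done as asked, in the order asked, and still so for the second after the job is handed in, while the arm keeps its last pose, push and grip.
It also fails if it takes over 70 s, if anything falls off the work surface, if the arm or the gripper's body presses on something with over 40 N, if the wrist force passes 120 N, or if a joint passes its speed limit or range.

## Working session

There is one attempt and no reset: what is moved stays moved. The work goes in short steps, Python scripts to look and compute and a shell command to move; the robot and the scene stay as the last step left them, time stands still between calls to the robot, and variables do not carry over. Pictures are saved under pics/ and viewed, at most 10 in all, crops included, and the job is handed in when it is done.

```bash
mkdir -p pics
python3 - <<'E'
from workcell import bot
import cv2,numpy as np
s=bot.read_state();print(s)
for n in("top","side"):
    p=bot.read_camera(n);cv2.imwrite(f"pics/{n}0.png",p["pixels"][:,:,::-1])
    print(n,p["vfov"],p["cx"],p["cy"],np.round(p["world_to_cam"],4).tolist(),[k for k in p])
    for t in("post_a","shelf","board","tape","tool_cup","jar"):
        print(t,[(round(d["score"],2),[round(float(x),1) for x in d["bbox"]]) for d in bot.look_for(t,p)])
E
```

```text
{'time': 0.0, 'q': array([-1.30989800e+00,  2.64762502e-01,  1.60538300e+00,  1.79588709e-05,
        1.27365318e+00, -3.68738016e-02]), 'joint_vel': array([-9.67190631e-04,  5.81170294e-05, -6.29089803e-04,  2.62900885e-04,
        6.44183502e-04, -7.50133833e-04]), 'joint_torque': array([-3.27013840e-04, -5.15117562e+01, -3.67313647e+01, -2.79824790e-04,
        1.27869731e-02, -1.98412636e-05]), 'tool_pos': array([ 0.19787418, -0.64459314,  0.22995083]), 'tcp_rot': array([-3.10466835e+00, -4.65679544e-01,  3.60288491e-04]), 'wrist_force': array([ 0.07124703,  0.34578594, -0.14724715]), 'torque': array([-0.00692658, -0.01358976,  0.04668008]), 'grip_force': 0.0, 'width': 0.9979033972826337}
top 49.950885707942184 319.42637328188107 206.16117481299017 [[-0.0243, -0.9997, -0.0021, 0.0937], [-0.9829, 0.0243, -0.1823, 0.5799], [0.1823, -0.0024, -0.9832, 1.1561], [0.0, 0.0, 0.0, 1.0]] ['pixels', 'vfov', 'cx', 'cy', 'world_to_cam', 'shot']
post_a [(0.76, [255.3, 142.0, 275.4, 166.5]), (0.73, [232.8, 211.3, 254.3, 232.7]), (0.56, [281.8, 191.2, 303.7, 214.3]), (0.54, [222.0, 273.3, 244.6,
[... 237 characters left out ...]
.53, [375.8, 184.4, 473.3, 283.4])]
side 47.15891443926647 319.67704889997464 199.9787215695964 [[-0.9876, -0.1571, -0.0057, 0.605], [-0.1157, 0.7511, -0.65, 0.0277], [0.1064, -0.6412, -0.7599, 1.0866], [0.0, 0.0, 0.0, 1.0]] ['pixels', 'vfov', 'cx', 'cy', 'world_to_cam', 'shot']
post_a [(0.96, [321.7, 249.8, 345.9, 294.7]), (0.74, [299.1, 333.0, 331.0, 386.3]), (0.66, [228.4, 215.9, 256.6, 259.4]), (0.62, [397.8, 276.3, 431.2, 320.3]), (0.58, [307.3, 191.2, 328.8, 238.1])]
shelf [(0.55, [326.8, 73.9, 421.6, 161.1])]
board [(0.61, [285.5, 209.5, 373.3, 318.5])]
tape [(0.7, [307.0, 163.8, 335.7, 195.8])]
tool_cup [(0.67, [220.6, 143.5, 259.4, 217.6])]
jar [(0.75, [248.5, 132.1, 272.9, 168.7])]
```

View pics/top0.png

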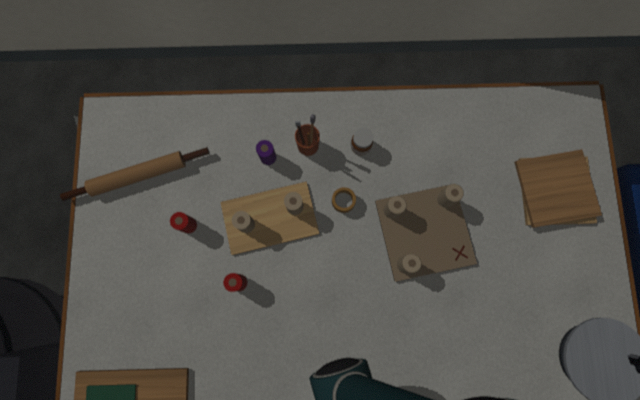

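View pics/side0.png

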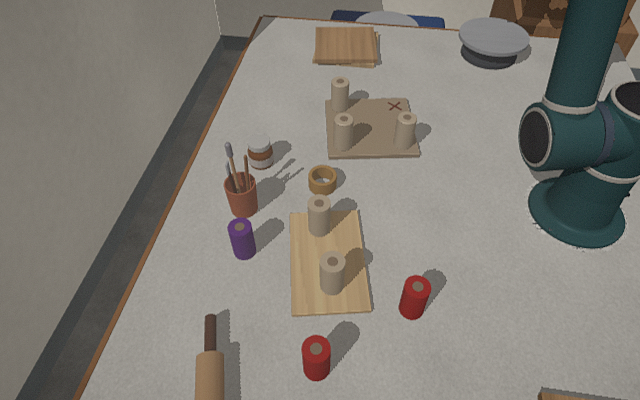

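The top view shows the board posts at about (244,221) and (294,203), the shelf with posts at (397,205), (453,193) and (410,264), and the cross at (460,254). The side view has the board posts at (319,215) and (332,273) and the cross at (394,106). The red and purple cylinders are decoys.

```bash
cat > h.py <<'E'
from workcell import bot
import cv2,numpy as np
from scipy.optimize import least_squares
def proj(p,X):
    X=np.atleast_2d(X);M=p["world_to_cam"];c=X@M[:3,:3].T+M[:3,3]
    f=200/np.tan(np.radians(p["vfov"])/2)
    return np.c_[f*c[:,0]/c[:,2]+p["cx"],f*c[:,1]/c[:,2]+p["cy"]]
def ray(p,uv,z):
    M=p["world_to_cam"];f=200/np.tan(np.radians(p["vfov"])/2)
    d=M[:3,:3].T@np.array([(uv[0]-p["cx"])/f,(uv[1]-p["cy"])/f,1]);o=-M[:3,:3].T@M[:3,3]
    return o+d*(z-o[2])/d[2]
a=np.linspace(0,2*np.pi,40);C=np.c_[np.cos(a),np.sin(a)]
def cyl(p,x,y,z0,r=.025,h=.09):
    P=np.vstack([np.c_[C*r+[x,y],np.full(40,z)] for z in(z0,z0+h)])
    return cv2.convexHull(proj(p,P).astype(np.float32))
def cen(hull):
    m=cv2.moments(hull);return np.array([m["m10"],m["m01"]])/m["m00"]
def fit(obs,x0,z0,**k): # obs: [(pic,centroid)]
    r=least_squares(lambda v:np.concatenate([cen(cyl(p,v[0],v[1],z0,**k))-c for p,c in obs]),x0,diff_step=1e-3)
    return r.x,r.fun
E
python3 - <<'E'
from h import *
P={n:bot.read_camera(n) for n in("top","side")}
D={}
for n,p in P.items():
    D[n]=[]
    for t in("post_a","shelf"):
      for d in bot.regions_of(t,p):
        m=d["mask"];yx=np.argwhere(m);c=yx.mean(0)[::-1]+0
        rgb=p["pixels"][m].mean(0)
        g=ray(p,c,.057)
        print(n,t,round(d["score"],2),c.round(1),m.sum(),rgb.round(),g.round(3))
        if t=="post_a":D[n].append((c,g))
    px=p["pixels"].astype(int)
    m=((px[...,0]-px[...,1])>35)&((px[...,0]-px[...,2])>35)
    box=(slice(240,268),slice(445,475)) if n=="top" else (slice(98,113),slice(384,404))
    k=np.zeros_like(m);k[box]=m[box];
    yx=np.argwhere(k)
    if len(yx):
        c=(yx.max(0)+yx.min(0))[::-1]/2;print("cross",n,len(yx),c,ray(p,c,.015).round(4))
for ct,gt in D["top"]:
    for cs,gs in D["side"]:
        if np.hypot(*(gt-gs)[:2])<.03:
            for z0 in(0.,.012,.015):
                x,r=fit([(P["top"],ct),(P["side"],cs)],gt[:2],z0);print(z0,x.round(4),r.round(1),x and 0 if 0 else "")
E
```

```text
top post_a 0.86 [234.7 282.3] 369 [78. 32. 28.] [0.377 0.315 0.057]
top post_a 0.8 [293.6 203.4] 381 [87. 77. 63.] [0.591 0.152 0.057]
top post_a 0.72 [183.1 223. ] 461 [73. 33. 30.] [0.543 0.461 0.057]
top post_a 0.72 [266.4 152.3] 421 [52. 37. 58.] [0.743 0.228 0.057]
top post_a 0.55 [242.6 221.9] 379 [86. 77. 63.] [0.542 0.295 0.057]
top post_a 0.53 [425.4 232.3] 6913 [80. 70. 57.] [ 0.5   -0.213  0.057]
top shelf 0.78 [425.2 232.1] 6963 [80. 70. 57.] [ 0.501 -0.212  0.057]
side post_a 0.92 [414.  296.4] 1071 [126.  51.  47.] [0.378 0.317 0.057]
side post_a 0.91 [318.8 213.8] 816 [137. 124. 106.] [0.591 0.144 0.057]
side post_a 0.88 [241.5 237.8] 945 [90. 66. 98.] [0.743 0.234 0.057]
side post_a 0.72 [315.6 356.7] 1143 [126.  56.  51.] [0.546 0.463 0.057]
side post_a 0.58 [331.5 271.8] 959 [139. 125. 107.] [0.543 0.287 0.057]
side shelf 0.9 [368.  125.4] 5709 [131. 118. 100.] [ 0.511 -0.17   0.057]
cross side 16 [394.5 105.5] [ 0.4439 -0.3199  0.015 ]
0.0 [0.3772 0.3136] [ 0.8 -0.2  0.1  0.6] 
0.012 [0.3781 0.3168] [-1.3 -0.5  0.5 -1. ] 
0.015 [0.3783 0.3176] [-1.8 -0.6  0.6 -1.4] 
0.0 [0.5919 0.1445] [ 2.7 -0.1 -0.3  2.7] 
0.012 [0.5903 0.1489] [ 0.9 -0.3  0.1  1. ] 
0.015 [0.5899 0.15  ] [ 0.5 -0.3  0.2  0.5] 
0.0 [0.5458 0.4607] [ 0.8 -0.6  0.3  0.6] 
0.012 [0.5447 0.4629] [-1.4 -0.9  0.6 -0.8] 
0.015 [0.5445 0.4635] [-1.9 -0.9  0.7 -1.1] 
0.0 [0.7457 0.2281] [ 0.3 -0.2  0.1  0.3] 
0.012 [0.7423 0.232 ] [-1.6 -0.3  0.4 -1.3] 
0.015 [0.7414 0.233 ] [-2.1 -0.4  0.5 -1.7] 
0.0 [0.543  0.2875] [ 3.  -0.1 -0.2  2.5] 
0.012 [0.5419 0.291 ] [ 1.  -0.3  0.1  0.8] 
0.015 [0.5416 0.2918] [ 0.5 -0.4  0.2  0.4]
```

```bash
cat >> h.py <<'E'
from scipy.spatial.transform import Rotation as Rn
def go(t):
    s=bot.read_state();R=Rn.from_rotvec(s["tcp_rot"]).as_matrix()
    print("t",round(s["time"],2),"pos",s["tool_pos"].round(4),"zaxis",R[:,2].round(3),"units",(R.T@(np.array(t)-s["tool_pos"])/.05).round(2),"F",s["wrist_force"].round(2),"w",round(s["width"],3),"g",round(s["grip_force"],1),"q",s["q"].round(2))
E
python3 - <<'E'
from h import *
p=bot.read_camera("top");q=bot.read_camera("side")
# stand tops: brown discs in top view; click + cross
for n,pic,pts in(("top",p,[(397,203),(453.5,191),(410.5,262)]),("side",q,[(344,118),(340,81),(407,116)])):
    print(n,[ray(pic,u,.105)[:3].round(3).tolist() for u in pts])
print("cross top",ray(p,(460,254),.015).round(4))
for nm,pic,(u0,v0,u1,v1) in(("t",p,(372,175,484,289)),):
    cv2.imwrite("pics/crop_t.png",cv2.resize(pic["pixels"][v0:v1,u0:u1,::-1],None,fx=5,fy=5,interpolation=cv2.INTER_CUBIC))
go([.590,.149,.23])
E
```

```text
top [[0.576, -0.13, 0.105], [0.605, -0.285, 0.105], [0.417, -0.156, 0.105]]
side [[0.571, -0.133, 0.105], [0.601, -0.287, 0.105], [0.415, -0.164, 0.105]]
cross top [ 0.4408 -0.3174  0.015 ]
t 1.1 pos [ 0.1981 -0.6453  0.2313] zaxis [ 0. -0. -1.] units [ 12.15 -12.89   0.03] F [-0.18  0.64  0.25] w 1.002 g 0.0 q [-1.31  0.26  1.6   0.    1.27 -0.04]
```

View pics/crop_t.png

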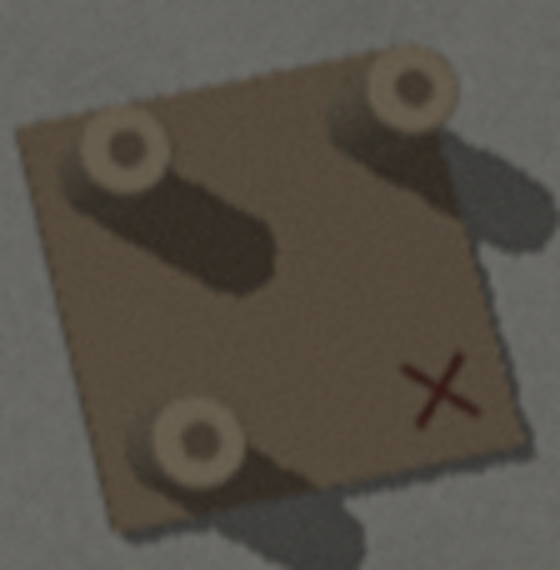

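The crop shows the cross at full-image pixel (460,252.6). That agrees with the side view, so I take the corner as (0.444, -0.318). Both views also put the shelf post spacing at about 160 mm, as given.

```bash
python3 -m creep '[[0.76,-0.805,0,0,1],[0.76,-0.805,0,0,1],[0.76,-0.805,0,0,1],[0.76,-0.805,0,0,1],[0.76,-0.805,0,0,1],[0.76,-0.805,0,0,1],[0.76,-0.805,0,0,1],[0.76,-0.805,0,0,1],[0.76,-0.805,0,0,1],[0.76,-0.805,0,0,1],[0.76,-0.805,0,0,1],[0.76,-0.805,0,0,1],[0.76,-0.805,0,0,1],[0.76,-0.805,0,0,1],[0.76,-0.805,0,0,1],[0.75,-0.815,0,0,1],[0,0,0,0,1],[0,0,0,0,1]]' 70
python3 - <<'E'
from h import *
go([.590,.149,.05])
E
```

```text
time: 3.35
tool_pos: [0.5893, 0.149, 0.2309]
tcp_rot: [3.106, 0.467, -0.002]
wrist_force: [0.8, 0.0, -0.3]
width: 1.0
grip_force: 0.0
t 3.35 pos [0.5893 0.149  0.2309] zaxis [-0.001 -0.001 -1.   ] units [0.02 0.   3.62] F [ 0.77  0.03 -0.28] w 1.0 g 0.0 q [ 0.21  0.14  1.75 -0.    1.25  1.48]
```

```bash
python3 -m creep '[[0,0,0.8,0,1],[0,0,0.8,0,1],[0,0,0.6,0,1],[0,0,0.5,0,1],[0,0,0.5,0,1],[0,0,0.4,0,1],[0,0,0,0,1]]'
python3 - <<'E'
from h import *
go([.590,.149,.05])
p=bot.read_camera("side");cv2.imwrite("pics/g1.png",cv2.resize(p["pixels"][150:330,240:420,::-1],None,fx=3,fy=3))
E
```

```text
time: 4.22
tool_pos: [0.5879, 0.1478, 0.0495]
tcp_rot: [3.107, 0.464, -0.006]
wrist_force: [-0.2, -0.2, -0.1]
width: 1.011
grip_force: 0.0
t 4.22 pos [0.5879 0.1478 0.0495] zaxis [-0.004 -0.001 -1.   ] units [ 0.05 -0.01 -0.01] F [-0.22 -0.17 -0.09] w 1.011 g 0.0 q [ 0.21  0.31  1.91 -0.    0.93  1.48]
```

View pics/g1.png

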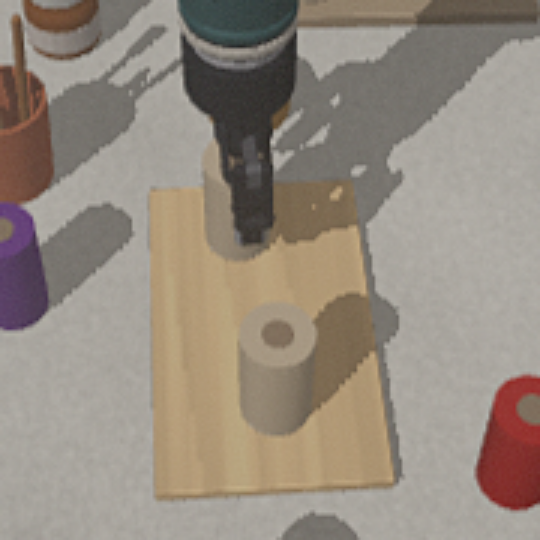

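Run:
```python
from h import *
p=bot.read_camera("side")
s=bot.read_state();R=Rn.from_rotvec(s["tcp_rot"]).as_matrix()
for d in(.0425,.057):print(proj(p,[s["tool_pos"]-R[:,1]*d,s["tool_pos"]-R[:,1]*d-R[:,2]*.05]).round(1))
h=cyl(p,.590,.149,.012)[:,0];print("pred",h.min(0),h.max(0))
h=cyl(p,.543,.291,.012)[:,0];print("predP1",h.min(0),h.max(0), "seen P1 x", 240+238/3,240+316/3,"y",150+303/3,150+434/3)
```

```text
[[321.8 232.1]
 [321.7 217.7]]
[[322.7 237.6]
 [322.7 223.2]]
pred [307.15714 193.52383] [330.6022  236.72604]
predP1 [318.33875 250.12282] [344.36407 295.59537] seen P1 x 319.3333333333333 345.3333333333333 y 251.0 294.66666666666663
```

Finger and post agree with their predicted pixels to 1–2 px, so I nudge slightly and grip.

```bash
python3 -m creep '[[0.06,0,0,0,1],[0,0,0,0,0.3],[0,0,0,0,0.3],[0,0,0,0,0.3],[0,0,0,0,0.3],[0,0,0,0,0.3],[0,0,0,0,0.3]]' 70
python3 - <<'E'
from h import *
go([.590,.149,.05])
E
```

```text
time: 5.2
tool_pos: [0.5931, 0.1505, 0.0524]
tcp_rot: [-3.106, -0.466, -0.002]
wrist_force: [-1.4, 0.9, 5.7]
width: 0.576
grip_force: 72.0
t 5.2 pos [0.5931 0.1505 0.0524] zaxis [ 0.001  0.001 -1.   ] units [-0.07  0.01  0.05] F [-1.41  0.89  5.75] w 0.576 g 72.0 q [0.21 0.31 1.9  0.   0.93 1.48]
```

```bash
python3 -m creep '[[0,0,-0.2,0,0.3],[0,0,-0.4,0,0.3],[0,0,-0.4,0,0.3],[0,0,-0.2,0,0.3],[0,0,0,0,0.3],[0,0,0,0,0.3],[0,0,0,0,0.3],[0,0,0,0,0.3]]'
cat > w.py <<'E'
from h import *
f=[]
for i in range(10):
    p=bot.read_camera("side");s=bot.read_state();f.append([s["wrist_force"][2],s["joint_torque"][1],s["joint_torque"][2]])
print(np.mean(f,0).round(3),np.std(f,0).round(3));go([.590,.149,.05])
cv2.imwrite(f"pics/w{s['time']:.1f}.png",cv2.resize(p["pixels"][150:330,240:420,::-1],None,fx=3,fy=3))
E
python3 w.py; ls pics
```

```text
time: 6.2
tool_pos: [0.592, 0.1499, 0.1104]
tcp_rot: [3.107, 0.466, -0.002]
wrist_force: [-0.3, -0.7, -3.0]
width: 0.572
grip_force: 72.8
[ -3.23  -48.79  -34.659] [0.238 0.022 0.024]
t 6.7 pos [0.5926 0.15   0.1113] zaxis [ 0.  0. -1.] units [-0.06  0.    1.23] F [-0.36 -0.59 -3.04] w 0.571 g 72.8 q [0.21 0.24 1.86 0.   1.04 1.48]
crop_t.png
g1.png
side0.png
top0.png
w6.7.png
```

Post 2 measures about 0.33 kg. I'll set it back and lift the other one.

```bash
python3 -m creep '[[0,0,0.4,0,0.3],[0,0,0.4,0,0.3],[0,0,0.2,0,0.3],[0,0,0.1,0,0.3],[0,0,0.06,0,0.3],[0,0,0,0,0.3],[0,0,0,0,0.3]]' 
python3 w.py
```

```text
time: 7.58
tool_pos: [0.5932, 0.1501, 0.054]
tcp_rot: [-3.107, -0.466, -0.002]
wrist_force: [0.4, -0.6, -2.8]
width: 0.573
grip_force: 73.0
[ -3.559 -50.188 -32.41 ] [0.414 0.072 0.037]
t 8.07 pos [0.5926 0.15   0.0533] zaxis [-0.  0. -1.] units [-0.05  0.    0.07] F [-0.27 -0.59 -4.07] w 0.576 g 73.0 q [0.21 0.31 1.9  0.   0.93 1.48]
```

Still about 1 mm above the board, so I lower it a little more.

```bash
python3 -m creep '[[0,0,0.02,0,0.3],[0,0,0.02,0,0.3],[0,0,0,0,0.3],[0,0,0,0,0.3]]' 
python3 w.py
```

```text
time: 8.57
tool_pos: [0.5929, 0.1501, 0.0524]
tcp_rot: [3.107, 0.466, 0.001]
wrist_force: [-1.7, -0.5, 5.8]
width: 0.575
grip_force: 73.4
[  5.678 -45.433 -30.459] [0.595 0.004 0.001]
t 9.07 pos [0.5929 0.1501 0.0524] zaxis [ 0.001  0.    -1.   ] units [-0.06  0.    0.05] F [-3.02  0.18  5.37] w 0.577 g 73.4 q [0.21 0.31 1.9  0.   0.93 1.48]
```

```bash
python3 -m creep '[[0,0,0,0,0.7],[0,0,0,0,1],[0,0,0,0,1],[0,0,0,0,1],[0,0,-0.4,0,1],[0,0,-0.8,0,1],[0,0,-0.8,0,1],[0,0,-0.6,0,1],[-0.02,-0.6,0,0,1],[-0.02,-0.8,0,0,1],[-0.02,-0.8,0,0,1],[-0.02,-0.5,0,0,1],[-0.02,-0.3,0,0,1],[0,0,0,0,1],[0,0,0,0,1]]'
python3 - <<'E'
from h import *
go([.5435,.2915,.0525])
P={n:bot.read_camera(n) for n in("top","side")}
for n,p in P.items():
    for d in bot.regions_of("post_a",p):
        m=d["mask"];c=np.argwhere(m).mean(0)[::-1];print(n,round(d["score"],2),c.round(1),m.sum(),ray(p,c,.057).round(3))
p=P["side"];cv2.imwrite("pics/r1.png",cv2.resize(p["pixels"][150:330,240:420,::-1],None,fx=3,fy=3))
E
```

```text
time: 10.95
tool_pos: [0.5441, 0.2912, 0.1816]
tcp_rot: [3.107, 0.465, 0.001]
wrist_force: [0.7, -0.2, -0.4]
width: 0.995
grip_force: 0.0
t 10.95 pos [0.5441 0.2912 0.1816] zaxis [ 0. -0. -1.] units [-0.01 -0.01  2.58] F [ 0.66 -0.17 -0.38] w 0.995 g 0.0 q [ 0.45  0.19  1.79 -0.    1.16  1.72]
top 0.94 [266.1 152.7] 416 [0.742 0.229 0.057]
top 0.76 [188.2 223.4] 155 [0.542 0.447 0.057]
top 0.69 [293.8 202.8] 363 [0.593 0.151 0.057]
top 0.61 [234.8 222.4] 59 [0.541 0.317 0.057]
side 0.86 [315.8 356.8] 1163 [0.545 0.463 0.057]
side 0.83 [241.7 238.1] 958 [0.743 0.235 0.057]
side 0.81 [413.8 296.2] 1017 [0.379 0.317 0.057]
side 0.8 [331.7 272.9] 932 [0.542 0.29  0.057]
side 0.78 [315.5 217.9] 549 [0.597 0.157 0.057]
side 0.44 [325.8 270.5] 5412 [0.554 0.286 0.057]
```

View pics/r1.png

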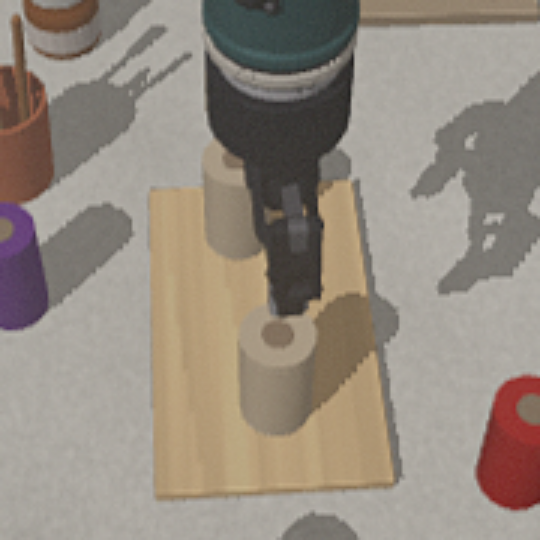

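Both posts stand upright on the board: the returned one at crop (237,200), the other at (277,370). The gripper is above the second one, so I descend.

```bash
python3 -m creep '[[0,0,0.6,0,1],[0,0,0.6,0,1],[0,0,0.5,0,1],[0,0,0.5,0,1],[0,0,0.4,0,1],[0,0,0,0,1],[0,0,0,0,0.3],[0,0,0,0,0.3],[0,0,0,0,0.3],[0,0,0,0,0.3],[0,0,0,0,0.3],[0,0,0,0,0.3]]' 70
python3 - <<'E'
from h import *
go([.5435,.2915,.0525])
E
```

```text
time: 12.65
tool_pos: [0.5452, 0.2927, 0.0531]
tcp_rot: [-3.106, -0.466, -0.005]
wrist_force: [0.8, 1.1, 5.8]
width: 0.572
grip_force: 72.8
t 12.65 pos [0.5452 0.2927 0.0531] zaxis [ 0.003  0.002 -1.   ] units [-0.04  0.01  0.01] F [0.79 1.13 5.77] w 0.572 g 72.8 q [0.45 0.32 1.88 0.   0.93 1.73]
```

```bash
python3 -m creep '[[0,0,-0.2,0,0.3],[0,0,-0.4,0,0.3],[0,0,-0.4,0,0.3],[0,0,-0.2,0,0.3],[0,0,0,0,0.3],[0,0,0,0,0.3],[0,0,0,0,0.3],[0,0,0,0,0.3]]' 
python3 w.py
```

```text
time: 13.65
tool_pos: [0.5433, 0.2917, 0.1104]
tcp_rot: [3.106, 0.466, -0.002]
wrist_force: [-0.2, -0.1, -2.0]
width: 0.567
grip_force: 72.4
[ -1.581 -48.429 -33.926] [0.409 0.022 0.022]
t 14.15 pos [0.5438 0.2919 0.1113] zaxis [ 0.  0. -1.] units [0.04 3.   1.23] F [-0.59 -0.46 -1.12] w 0.569 g 72.4 q [0.45 0.26 1.85 0.   1.04 1.73]
```

P2 weighs about 3.2 N against 1.6 N for this one, so P2 is the heavier. This one goes back down.

```bash
python3 -m creep '[[0,0,0.4,0,0.3],[0,0,0.4,0,0.3],[0,0,0.2,0,0.3],[0,0,0.1,0,0.3],[0,0,0.06,0,0.3],[0,0,0.02,0,0.3],[0,0,0.02,0,0.3],[0,0,0,0,0.3],[0,0,0,0,0.3]]' 
python3 w.py
```

```text
time: 15.28
tool_pos: [0.5441, 0.2921, 0.0531]
tcp_rot: [-3.107, -0.466, -0.001]
wrist_force: [-3.9, -1.4, 5.4]
width: 0.569
grip_force: 73.1
[  6.511 -45.743 -30.854] [0.403 0.004 0.001]
t 15.78 pos [0.5442 0.2921 0.0531] zaxis [ 0.001  0.    -1.   ] units [0.04 3.   0.06] F [-3.89 -0.9   6.5 ] w 0.567 g 73.1 q [ 0.45  0.32  1.88 -0.    0.94  1.73]
```

```bash
python3 -m creep '[[0,0,0,0,0.7],[0,0,0,0,1],[0,0,0,0,1],[0,0,0,0,1],[0,0,-0.4,0,1],[0,0,-0.8,0,1],[0,0,-0.8,0,1],[0,0,-0.6,0,1],[0.02,0.6,0,0,1],[0.02,0.8,0,0,1],[0.02,0.8,0,0,1],[0.02,0.5,0,0,1],[0.02,0.3,0,0,1],[0,0,0,0,1],[0,0,0,0,1]]'
python3 - <<'E'
from h import *
go([.5928,.150,.0525])
p=bot.read_camera("side");cv2.imwrite("pics/r2.png",cv2.resize(p["pixels"][150:330,240:420,::-1],None,fx=3,fy=3))
E
```

```text
time: 17.65
tool_pos: [0.5924, 0.1508, 0.1816]
tcp_rot: [-3.106, -0.467, -0.0]
wrist_force: [-1.5, -0.1, -0.4]
width: 0.998
grip_force: 0.0
t 17.65 pos [0.5924 0.1508 0.1816] zaxis [ 0.     0.001 -1.   ] units [0.   0.02 2.58] F [-1.45 -0.06 -0.44] w 0.998 g 0.0 q [0.21 0.18 1.8  0.   1.16 1.48]
```

View pics/r2.png

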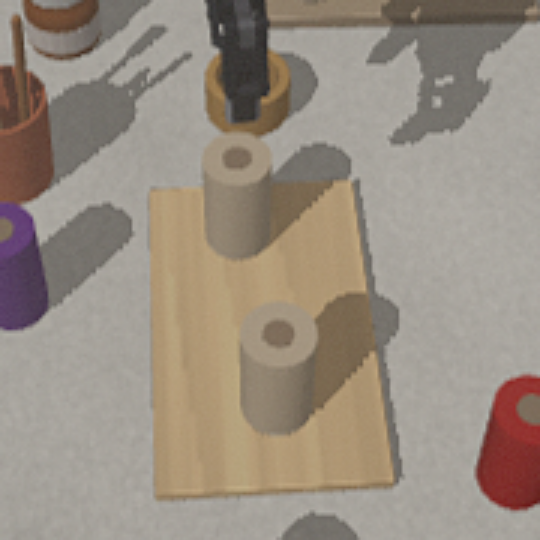

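Both posts are upright on the board at crop (237,200) and (277,370), with the gripper over the heavier one. I grip and lift it.

```bash
python3 -m creep '[[0,0,0.6,0,1],[0,0,0.6,0,1],[0,0,0.5,0,1],[0,0,0.5,0,1],[0,0,0.38,0,1],[0,0,0,0,1],[0,0,0,0,0.3],[0,0,0,0,0.3],[0,0,0,0,0.3],[0,0,0,0,0.3],[0,0,0,0,0.3],[0,0,0,0,0.3]]' 70 && python3 -m creep '[[0,0,-0.2,0,0.3],[0,0,-0.5,0,0.3],[0,0,-0.6,0,0.3],[0,0,-0.6,0,0.3],[0,0,-0.6,0,0.3],[0,0,-0.5,0,0.3],[0,0,-0.4,0,0.3],[0,0,-0.2,0,0.3],[0,0,0,0,0.3],[0,0,0,0,0.3]]'
python3 - <<'E'
from h import *
go([.444,-.318,.225])
E
```

```text
time: 19.2
tool_pos: [0.5939, 0.1505, 0.0541]
tcp_rot: [-3.106, -0.466, -0.005]
wrist_force: [-0.6, 1.6, 6.2]
width: 0.574
grip_force: 72.5
time: 20.45
tool_pos: [0.5918, 0.1498, 0.2309]
tcp_rot: [3.107, 0.466, -0.004]
wrist_force: [-0.4, 0.3, -4.1]
width: 0.571
grip_force: 73.0
t 20.45 pos [0.5918 0.1498 0.2309] zaxis [-0.002 -0.001 -1.   ] units [-5.57  8.08  0.13] F [-0.44  0.27 -4.13] w 0.571 g 73.0 q [ 0.21  0.14  1.75 -0.    1.25  1.48]
```

```bash
python3 -m creep '[[-0.2,0.29,0,0,0.3],[-0.35,0.51,0,0,0.3],[-0.41,0.6,0,0,0.3],[-0.41,0.6,0,0,0.3],[-0.41,0.6,0,0,0.3],[-0.41,0.6,0,0,0.3],[-0.41,0.6,0,0,0.3],[-0.41,0.6,0,0,0.3],[-0.41,0.6,0,0,0.3],[-0.41,0.6,0,0,0.3],[-0.41,0.6,0,0,0.3],[-0.41,0.6,0,0,0.3],[-0.41,0.6,0,0,0.3],[-0.41,0.6,0,0,0.3],[-0.3,0.4,0,0,0.3],[-0.2,0.28,0,0,0.3],[0,0,0,0,0.3],[0,0,0,0,0.3],[0,0,0,0,0.3]]'
python3 - <<'E'
from h import *
go([.444,-.318,.225])
P={n:bot.read_camera(n) for n in("side","top")}
cv2.imwrite("pics/f.png",np.hstack([cv2.resize(P["side"]["pixels"][20:200,280:460,::-1],(400,400)),cv2.resize(P["top"]["pixels"][150:330,340:520,::-1],(400,400))]))
E
```

```text
time: 22.82
tool_pos: [0.4348, -0.3516, 0.2322]
tcp_rot: [-3.106, -0.468, -0.0]
wrist_force: [0.3, -0.6, -3.6]
width: 0.574
grip_force: 73.5
t 22.82 pos [ 0.4348 -0.3516  0.2322] zaxis [-0.  0. -1.] units [ 0.37 -0.59  0.15] F [ 0.31 -0.61 -3.56] w 0.574 g 73.5 q [-0.72  0.05  1.85  0.    1.24  0.55]
```

View pics/f.png

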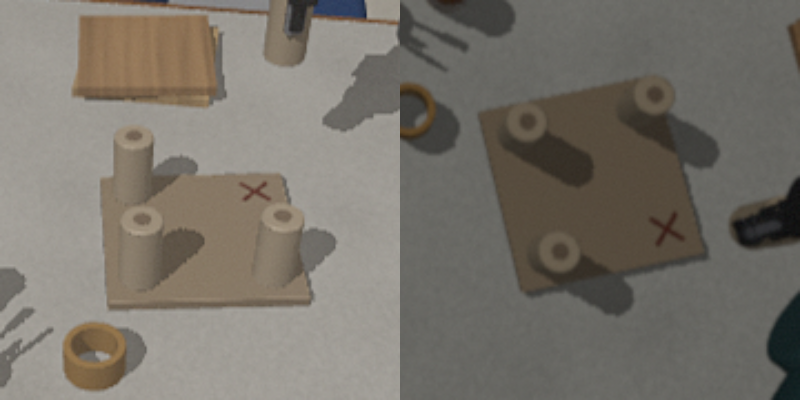

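The post is held upright, with its underside in the side panel at crop (287,55). I wrote one row too many, so it overshot the cross and I correct back. The top panel gives the cross at (667,230), i.e. (460,253.5) in the full picture, so the target stands.

```bash
python3 -m creep '[[0.12,-0.19,0,0,0.3],[0.15,-0.25,0,0,0.3],[0.1,-0.15,0,0,0.3],[0,0,0,0,0.3],[0,0,0,0,0.3],[0,0,0,0,0.3],[0,0,0,0,0.3]]'
python3 - <<'E'
from h import *
go([.444,-.318,.225])
P={n:bot.read_camera(n) for n in("side","top")}
p=P["side"]
for x in (.444,):
  h=cyl(p,x,-.318,.19)[:,0];print("pred side post",h.min(0),h.max(0))
for d in bot.regions_of("post_a",p):
    print(round(d["score"],2),d["bbox"])
im=p["pixels"][0:180,280:460,::-1].copy();cv2.polylines(im,[(h-[280,0]).astype(int)],True,(0,255,0))
h2=cyl(P["top"],.444,-.318,.19)[:,0];t=P["top"]["pixels"][150:330,340:520,::-1].copy();cv2.polylines(t,[(h2-[340,150]).astype(int)],True,(0,255,0))
cv2.imwrite("pics/f2.png",np.hstack([cv2.resize(im,(400,400)),cv2.resize(t,(400,400))]))
print(np.abs(bot.read_state()["joint_vel"]).max())
E
```

```text
time: 23.8
tool_pos: [0.4435, -0.3192, 0.2322]
tcp_rot: [-3.107, -0.465, 0.0]
wrist_force: [0.4, 0.2, -3.1]
width: 0.572
grip_force: 73.5
t 23.8 pos [ 0.4435 -0.3192  0.2322] zaxis [-0.  0. -1.] units [ 0.02 -0.02  0.14] F [ 0.37  0.17 -3.05] w 0.572 g 73.5 q [-0.67  0.02  1.88 -0.    1.24  0.6 ]
pred side post [392.72766   13.862005] [417.45764  57.09038]
0.96 [298.1, 334.6, 331.4, 383.8]
0.79 [397.1, 15.0, 415.2, 58.7]
0.79 [227.9, 214.9, 256.6, 256.3]
0.77 [397.3, 274.8, 431.1, 318.4]
0.7 [321.2, 250.9, 346.0, 294.3]
0.001849865587323923
```

View pics/f2.png

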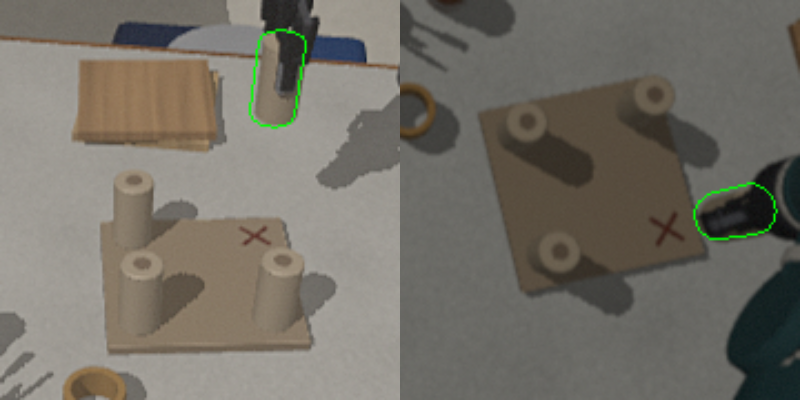

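The held post matches the outline predicted for a position over the cross with its underside at 0.19 m. It is upright and still, and the lighter post still stands on the board (side bbox 321–346, 251–294). I hand in.

```bash
python3 -c "
from workcell import bot
print(bot.finish_job())"
```

```text
the job is handed in; nothing more can be done
None
```

I handed the job in with the heavier post (about 0.33 kg against 0.16 kg) held still and upright over the shelf's empty corner, its underside about 0.19 m up, and the lighter post standing on the board; the verdict was not reported.

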